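# Stand the red horse on the drying batten

### The job

Pick up the red wooden horse from the bench and set it down gently, without dropping it, on top of the narrow raised drying batten, standing on all four feet, lengthwise along the batten (facing either way) and centred across its width, then let go. Leave the blue and the black horse standing where they are.

Things in the scene. Friction and masses are not known exactly. Their poses are not given: they have to be found in the camera images.
- red_horse_center (a point): centre of the red wooden horse with white saddle band, standing loose on the bench (z = 0), 140 g, 105 mm long, 102 mm tall. Point: mid-body, 52 mm above its soles. x to the head, y across, z up. Flat flanks 36 mm apart, x -39 to 39 mm, z -14 to 20 mm: pinch them along y, from above, here. Neck and head rise ahead of x = 15 mm to 50 mm above this point. Soles span x -38 to 38, y -18 to 18 mm.
- batten_top (a point): middle of the flat upper face of the drying batten: a pale bare wooden bar 200 mm long (its x axis), 50 mm wide (its y axis), its upper face 90 mm above the bench, fixed on two short posts with wider feet (110 mm across). It is empty at the start; nothing stands within 40 mm of its sides.
- blue_horse_center (a point): centre of the blue carved horse, otherwise the same shape and size as the red one; point 52 mm above its feet. A bystander: leave it standing where it is.
- black_horse_center (a point): centre of the black carved horse, otherwise the same shape and size as the red one; point 52 mm above its feet. A bystander: leave it standing where it is.
Things that resemble listed ones, but are neither listed nor needed, are in the scene too. Of the things that look like the part that bears red_horse_center, take the one that is nearest to the robot's base at the start.

How it is judged (in metres and radians):
At the end, for the whole second after the job is handed in: The red horse stands by itself on the batten for a second: its centre 47 to 57 mm above the upper face, upright within 8 degrees, within 15 mm of the batten's centre line and 62 mm of its middle along its length, and in line with the batten within 15 degrees, facing either way (x of red_horse_center in the frame of batten_top between -0.062 and 0.062 m and y of red_horse_center in the frame of batten_top between -0.015 and 0.015 m and z of red_horse_center in the frame of batten_top between 0.047 and 0.057 m and angle between red_horse_center's own z axis and vertical below 0.14 rad and angle between the x axis of red_horse_center and the x axis of batten_top, either way round below 0.26 rad); the robot touches nothing.
It fails at once if the blue horse is pushed more than 30 mm or tipped over (distance of blue_horse_center from where it was at the start of the episode above 0.03 m or angle between blue_horse_center's own z axis and vertical above 0.5 rad).
It fails at once if the black horse is pushed more than 30 mm or tipped over (distance of black_horse_center from where it was at the start of the episode above 0.03 m or angle between black_horse_center's own z axis and vertical above 0.5 rad).
It fails at once if the red horse is dropped: it moves faster than 0.5 m/s (a fall of about 13 mm) with no finger touching it (contact force between red_horse and the fingers below 0.01 N and linear speed of red_horse above 0.5 m/s).
It fails at once if the red horse is rammed onto the batten with more than 150 N (contact force between red_horse and drying_batten above 150 N).
It also fails if it takes over 32 s, if anything falls off the work surface, if the arm or the gripper's body presses on something with over 40 N, if the wrist force passes 120 N, or if a joint passes its speed limit or range.

### The arm

A 6-joint arm with a two-finger parallel gripper is mounted at the origin on the work surface. World frame = base frame: x ahead of the robot, y to its left, z up, the work surface at z = 0. Lengths are in m, angles in degrees, forces in N, time in s.
With the tool pointing down it reaches from about 0.35 to 0.875 m from the base axis. Payload 4.2 kg.
Tool frame: the origin (TCP) lies midway between the tips of the shut fingers; the grasp point (between the pads) lies 19 mm behind it; z points along the fingers, y is the line along which they close (so a half turn about z gives the same grasp; the last joint's range is limited). The gripper opens to 87 mm and grips with 3 to 60 N. Pads are 19 mm wide; open, the fingers measure 117 mm over their backs; the gripper's body (75 mm by 190 mm) begins 51 mm behind the grasp point.
Start: joints at [-54.97, 22.042, 0.453, 0, -68.411, -14.817], TCP at [0.216, -0.586, 0.223] pointing down, gripper open.
Joint ranges: [-179.83, 179.83], [-69.29, 118.12], [-61.27, 80.66], [-181.25, 117.63], [-171.15, -9.14], [-177.46, 177.46]. Speed limits (degrees/s): [159.86, 159.86, 180, 180, 180, 180].

### API

Orientations are given as a 3x3 rotation matrix whose columns are the frame's x, y, z axes.
In Python, from station import sense, capture, camera_params, finish_job gives the robot as it stands.
- The arm moves only by the tool drive_tool, never from a script. Its argument "rows" is a list of rows, each an object of numbers: "tx", "ty", "tz": the shift along the tool's x, y, z in cm; "ax", "ay", "az": the turn, a rotation vector about the tool's x, y, z in rad; "claw": the finger opening in cm, from 0 to 8.7. In form: [{"tx": .., "ty": .., "tz": .., "ax": .., "ay": .., "az": .., "claw": ..}, ...]. A call has 1 to 10 rows; each row shifts and turns the commanded pose from where the row before left it, along the tool's axes as they then stand; what a row does not reach is not made up. A row lasts 1/12 s, in which the tool goes at most 41.7 mm and 7.16 degrees, less where a joint would pass 70% of its speed; a pose out of reach is approached as far as the arm can. A call with a gripper value outside its range is refused whole. The fingers move at their own pace and stop on an object; the grip force is fixed at half the most. Time passes only in rows, so rows that do not move let the fingers close. It gives the time, the measured TCP pose, the force, the opening and the grip force at its end, in the units of the state.
- sense(): the state, without advancing time (a new reading comes with each control period).
- capture(name): name is "scene" or "top" or "wrist"; returns (picture, depth): 400x640x3 uint8, red, green, blue; 400x640 float32, m along the optical axis (not along the pixel's ray), 0 where there is no reading.
- camera_params(name): a dict with "intrinsics" (3x3 intrinsics, pixels), "R" (3x3) and "t" (3): a world point X has camera coordinates R X + t; the wrist camera has in their place "tool_from_camera" (4x4, takes a point from camera to tool coordinates, whose origin is the TCP and whose axes are the flange's). Camera axes: x right, y down, z forward; pixel columns grow to the right and rows downward; lengths in m; the calibration is good to about 2 mm. The wrist camera is an equidistant fisheye: a pixel r from the principal point sees the ray r / f radians off the axis. A picture is of the moment at which its call begins: read the wrist's pose just before it. camera_params takes no time and is no camera call.
- finish_job(): hands the job in; it is judged then, once.
The state is a dict: "time_s": time; "joints": joint angles; "joint_velocities": joint speeds; "effort": joint torques, N m; "tcp_pos": TCP position; "ee_rot": TCP orientation; "wrist_force": force on the tool from outside, world axes, zero at the start; "moment": the same for the moment, N m; "gripper_width": opening from 0.0 (shut) to 1.0 (fully open); "gripper_force": force on a finger pad.
Only numpy, scipy, OpenCV 4.12 (cv2) and the standard library are available. Lean on these libraries where they do the work, as an engineer would, in place of code of your own. Each camera call takes 0.05 s, during which the arm holds its last target. There are 200 camera calls.

## Working session

There is one attempt and no reset: what is moved stays moved. The work goes in short steps, Python scripts to look and compute and a tool call to move; the robot and the scene stay as the last step left them, time stands still between calls to the robot, and variables do not carry over. Pictures are saved under pics/ and viewed, at most 10 in all, crops included, and the job is handed in when it is done.

Besides the shell and the picture viewer there is one more tool, called after ">>>" as name(argument=value, ...) on one line, values as JSON. drive_tool: Moves the arm, as the interface text tells. Its arguments: {"type":"object","properties":{"rows":{"type":"array"}},"required":["rows"]}

```bash
mkdir -p pics; cat > h.py <<'E'
import numpy as np, cv2
from station import sense, capture, camera_params, finish_job
def cloud(name):
    im,d=capture(name); p=camera_params(name); K=np.array(p["intrinsics"]);R=np.array(p["R"]);t=np.array(p["t"])
    v,u=np.mgrid[:400,:640]
    c=np.stack([(u-K[0,2])/K[0,0]*d,(v-K[1,2])/K[1,1]*d,d],-1)
    return im,d,(c-t)@R
E
python3 - <<'E'
from h import *
for n in ("scene","top"):
    im,d,P=cloud(n); np.savez(n+".npz",im=im,d=d,P=P); cv2.imwrite(f"pics/{n}.png",im[:,:,::-1])
    p=camera_params(n);print(n,(-np.array(p["R"]).T@np.array(p["t"])).round(3))
s=sense();print(s["tcp_pos"],np.array(s["ee_rot"]).round(3),s["time_s"])
E
```

```text
scene [0.908 0.598 0.816]
top [ 0.398 -0.104  0.949]
[ 0.21577427 -0.58599739  0.22155288] [[-0.938 -0.345 -0.001]
 [-0.345  0.938  0.002]
 [ 0.     0.002 -1.   ]] 0.1
```

View pics/scene.png

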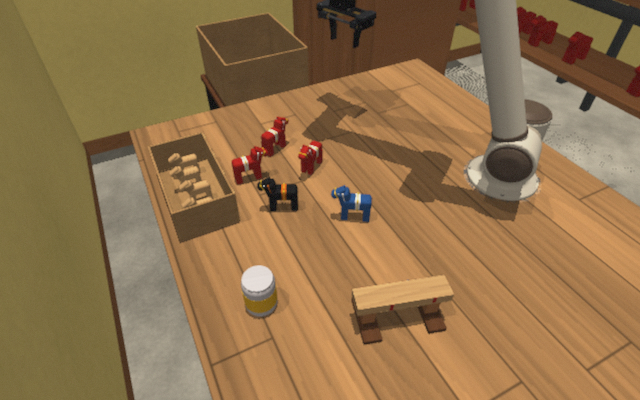

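View pics/top.png

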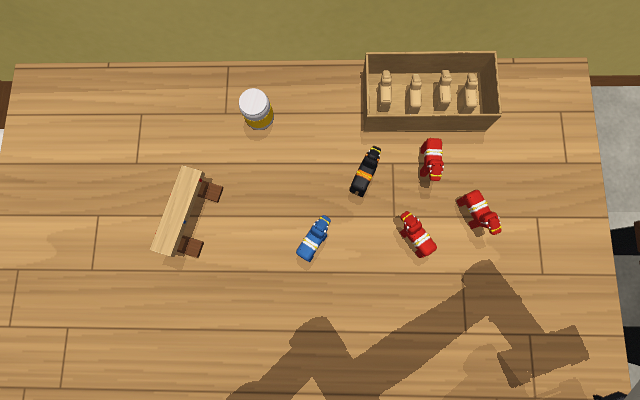

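Red candidates in the top view are at (431,160), (480,212) and (416,235). I'll measure each one and check its band in an enlarged crop.

```bash
python3 - <<'E'
from h import *
z=np.load("top.npz");im,d,P=z["im"],z["d"],z["P"]
cv2.imwrite("pics/crop.png",cv2.resize(im[125:275,290:510,::-1],None,fx=3.6,fy=3.6,interpolation=cv2.INTER_CUBIC))
hsv=cv2.cvtColor(im,cv2.COLOR_RGB2HSV)
for nm,(u,v) in dict(A=(431,160),B=(480,212),C=(416,235),blue=(313,238),black=(366,172),bat=(178,210)).items():
    # points above bench in neighbourhood
    r=55 if nm=="bat" else 26
    Q=P[v-r:v+r,u-r:u+r].reshape(-1,3)
    lo,hi=(.08,.1) if nm=="bat" else (.055,.08)
    q=Q[(Q[:,2]>lo)&(Q[:,2]<hi)]
    c,(w,h),a=cv2.minAreaRect(q[:,:2].astype(np.float32))
    b=cv2.boxPoints((c,(w,h),a));e=max((b[1]-b[0],b[2]-b[1]),key=np.linalg.norm)
    hd=Q[(Q[:,2]>.088)&(Q[:,2]<.12)]
    print(nm,len(q),np.round(c,4),"size",round(w,4),round(h,4),"yaw",round(np.degrees(np.arctan2(e[1],e[0]))%180,1),"zmed",np.median(q[:,2]).round(4),"head",hd.mean(0).round(3),"r",np.hypot(*c).round(3))
E
```

```text
A 411 [ 0.6571 -0.3328] size 0.0361 0.102 yaw 175.5 zmed 0.0721 head [ 0.631 -0.331  0.094] r 0.737
B 519 [ 0.5369 -0.4334] size 0.1024 0.0365 yaw 23.6 zmed 0.0718 head [ 0.513 -0.443  0.094] r 0.69
C 482 [ 0.4891 -0.2893] size 0.1026 0.0374 yaw 36.2 zmed 0.0718 head [ 0.509 -0.273  0.095] r 0.568
blue 448 [ 0.4799 -0.0637] size 0.0359 0.1052 yaw 147.5 zmed 0.072 head [ 0.5   -0.077  0.094] r 0.484
black 430 [ 0.6205 -0.1744] size 0.0361 0.0709 yaw 154.8 zmed 0.0721 head [ 0.657 -0.192  0.094] r 0.645
bat 2141 [0.537  0.2421] size 0.0531 0.1997 yaw 163.2 zmed 0.0904 head [0.535 0.242 0.091] r 0.589
```

View pics/crop.png

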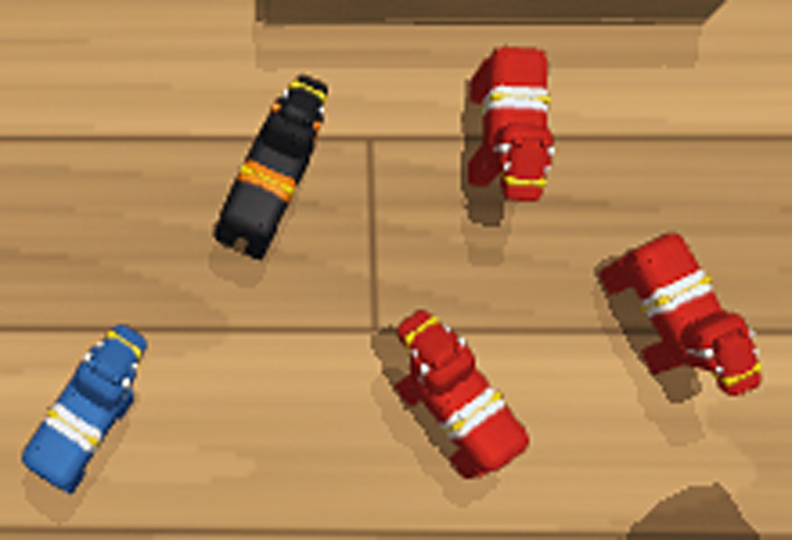

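The crop shows all three red horses with white bands: A (520,110), B (695,310) and C (460,395). C is the one meant, as it is nearest the base (0.57 m, against 0.69 and 0.74). I'll refine C and the batten with both cameras.

```bash
python3 - <<'E'
from h import *
T={n:np.load(n+".npz")["P"].reshape(-1,3) for n in("top","scene")}
for nm,c,yaw,lo,hi in(("C",(.489,-.289),36.2,.066,.0745),("bat",(.537,.242),163.2,.086,.095)):
  for n,P in T.items():
    a=np.radians(yaw);ax=np.array([np.cos(a),np.sin(a)]);ay=np.array([-ax[1],ax[0]])
    L=P[:,:2]-c;x,y=L@ax,L@ay
    m=(abs(x)<.14)&(abs(y)<.05)&(P[:,2]>lo)&(P[:,2]<hi)
    q=np.c_[x,y][m]; m2=abs(q[:,0])<(.07 if nm=="bat" else .035)
    # edge lines: min/max y per x bin
    bins=np.linspace(*((-.07,.07) if nm=="bat" else (-.038,.012)),9);E=[]
    for b0,b1 in zip(bins,bins[1:]):
        s=q[(q[:,0]>=b0)&(q[:,0]<b1),1]
        if len(s)>4:E.append(((b0+b1)/2,*np.percentile(s,[3,97])))
    E=np.array(E);mid=(E[:,1]+E[:,2])/2;f=np.polyfit(E[:,0],mid,1)
    print(nm,n,len(q),"x",np.percentile(q[:,0],[1,99]).round(4),"mid(mm)",(mid*1e3).round(1),"w",((E[:,2]-E[:,1])*1e3).round(1),"dyaw",np.degrees(f[0]).round(2))
s=sense()
p=np.array(s["tcp_pos"]);R=np.array(s["ee_rot"])
th=np.degrees(np.arctan2(R[1,1],R[0,1]));print(th,s["tcp_pos"],s["joints"])
E
```

```text
C top 383 x [-0.05   0.018] mid(mm) [ 0.5 -0.1  0.2  0.5  0.3 -0.4  0.3] w [31.6 31.9 31.9 33.4 32.7 31.3 32.1] dyaw -0.43
C scene 110 x [-0.0466  0.0507] mid(mm) [-2.8 -0.4 -2.2  0.3  0.5  6.8] w [29.  26.3 32.2 25.8 25.8  7.3] dyaw 13.97
bat top 2041 x [-0.0977  0.098 ] mid(mm) [0.1 0.2 0.1 0.2 0.6 0.3 0.9 0.3] w [47.4 48.2 48.5 47.6 47.7 48.1 47.2 47.4] dyaw 0.21
bat scene 2148 x [-0.1007  0.096 ] mid(mm) [-1.4 -1.5 -1.8 -1.1 -1.  -1.1 -1.3 -1.2] w [48.  47.3 47.4 48.4 47.8 47.7 47.1 48.3] dyaw 0.18
110.20399573587157 [ 0.21577427 -0.58599739  0.22155288] [-5.49696979e+01  2.20874343e+01  3.86336351e-01 -2.37902763e-02
 -6.84101923e+01 -1.48175241e+01]
```

>>> drive_tool(rows=[{"az": -0.093}, {"az": -0.093}, {"az": -0.093}, {"tx": -2.5, "ty": 0.5}, {"tx": -3, "ty": 0.6}, {"tx": -3, "ty": 0.6}, {"tx": -3, "ty": 0.6}, {"tx": -3, "ty": 0.6}, {"tx": -3, "ty": 0.6}, {"tx": -3, "ty": 0.6}])

```text
invalid input at $.rows[0]: expected keys tx, ty, tz, ax, ay, az, claw
```

>>> drive_tool(rows=[{"tx": -3, "ty": 0.6}, {"tx": -3, "ty": 0.6}, {"tx": -3, "ty": 0.6}, {"tx": -3, "ty": 0.6}, {"tx": -3, "ty": 0.6}, {"tx": -2.5, "ty": 0.5}, {"tx": -1, "ty": 0.2}, {}, {}])

```text
invalid input at $.rows[0]: expected keys tx, ty, tz, ax, ay, az, claw
```

```bash
cat >> h.py <<'E'
def to(x,y,z,yaw):
    """offset in tool axes (cm) and turn (rad) to reach TCP x,y,z with tool y at yaw deg"""
    s=sense();p=np.array(s["tcp_pos"]);R=np.array(s["ee_rot"])
    th=np.degrees(np.arctan2(R[1,1],R[0,1]))
    print("t",s["time_s"],"p",p.round(4),"yaw",th.round(2),"d_tool_cm",(R.T@(np.array([x,y,z])-p)*100).round(2),"az",np.radians(th-yaw).round(3),"tilt",R[:,2].round(4),"w",s["gripper_width"],"gf",s["gripper_force"],"F",np.round(s["wrist_force"],1),"q",np.round(s["joints"],1))
E
python3 - <<'E'
from h import *
to(.489,-.289,.041,126.0)
im,d,P=cloud("top");cv2.imwrite("pics/top2.png",cv2.resize(im[150:350,290:510,::-1],None,fx=3,fy=3))
E
```

```text
t 0.1 p [ 0.2158 -0.586   0.2216] yaw 110.2 d_tool_cm [-35.9   18.4   18.09] az -0.276 tilt [-8.0e-04  1.8e-03 -1.0e+00] w 1.0050807631066438 gf 0.0 F [-0.5  0.1  0. ] q [-55.   22.1   0.4  -0.  -68.4 -14.8]
```

Every row needs all seven keys. Both calls were refused and nothing moved.

>>> drive_tool(rows=[{"tx": 0, "ty": 0, "tz": 0, "ax": 0, "ay": 0, "az": -0.092, "claw": 8.7}, {"tx": 0, "ty": 0, "tz": 0, "ax": 0, "ay": 0, "az": -0.092, "claw": 8.7}, {"tx": 0, "ty": 0, "tz": 0, "ax": 0, "ay": 0, "az": -0.092, "claw": 8.7}, {"tx": -2.5, "ty": 0.5, "tz": 0, "ax": 0, "ay": 0, "az": 0, "claw": 8.7}, {"tx": -3, "ty": 0.6, "tz": 0, "ax": 0, "ay": 0, "az": 0, "claw": 8.7}, {"tx": -3, "ty": 0.6, "tz": 0, "ax": 0, "ay": 0, "az": 0, "claw": 8.7}, {"tx": -3, "ty": 0.6, "tz": 0, "ax": 0, "ay": 0, "az": 0, "claw": 8.7}, {"tx": -3, "ty": 0.6, "tz": 0, "ax": 0, "ay": 0, "az": 0, "claw": 8.7}, {"tx": -3, "ty": 0.6, "tz": 0, "ax": 0, "ay": 0, "az": 0, "claw": 8.7}, {"tx": -3, "ty": 0.6, "tz": 0, "ax": 0, "ay": 0, "az": 0, "claw": 8.7}])

```text
time_s: 0.98
tcp_pos: [0.3583, -0.4314, 0.2223]
ee_rot: [[-0.809, -0.588, -0.0], [-0.588, 0.809, 0.0], [0.0, 0.001, -1.0]]
wrist_force: [0.8, -0.6, -0.0]
gripper_width: 1.004
gripper_force: 0.0
```

>>> drive_tool(rows=[{"tx": -3, "ty": 0.6, "tz": 0, "ax": 0, "ay": 0, "az": 0, "claw": 8.7}, {"tx": -3, "ty": 0.6, "tz": 0, "ax": 0, "ay": 0, "az": 0, "claw": 8.7}, {"tx": -3, "ty": 0.6, "tz": 0, "ax": 0, "ay": 0, "az": 0, "claw": 8.7}, {"tx": -3, "ty": 0.6, "tz": 0, "ax": 0, "ay": 0, "az": 0, "claw": 8.7}, {"tx": -3, "ty": 0.6, "tz": 0, "ax": 0, "ay": 0, "az": 0, "claw": 8.7}, {"tx": -2.5, "ty": 0.5, "tz": 0, "ax": 0, "ay": 0, "az": 0, "claw": 8.7}, {"tx": -1.5, "ty": 0.3, "tz": 0, "ax": 0, "ay": 0, "az": 0, "claw": 8.7}, {"tx": 0, "ty": 0, "tz": 0, "ax": 0, "ay": 0, "az": 0, "claw": 8.7}, {"tx": 0, "ty": 0, "tz": 0, "ax": 0, "ay": 0, "az": 0, "claw": 8.7}])

```text
time_s: 1.73
tcp_pos: [0.489, -0.2899, 0.2222]
ee_rot: [[-0.808, -0.589, -0.001], [-0.589, 0.808, 0.0], [0.001, 0.001, -1.0]]
wrist_force: [-0.6, -0.0, -0.5]
gripper_width: 0.999
gripper_force: 0.0
```

```bash
python3 - <<'E'
from h import *
to(.489,-.289,.041,126.0)
im,d=capture("wrist");cv2.imwrite("pics/w1.png",im[:,:,::-1])
E
```

```text
t 1.7333 p [ 0.489  -0.2899  0.2222] yaw 126.1 d_tool_cm [-0.07  0.05 18.12] az 0.002 tilt [-1.e-03  3.e-04 -1.e+00] w 0.9990984893133074 gf 0.0 F [-0.6 -0.  -0.5] q [-14.3  16.6  -7.7  -0.  -65.8 -39.6]
```

View pics/w1.png

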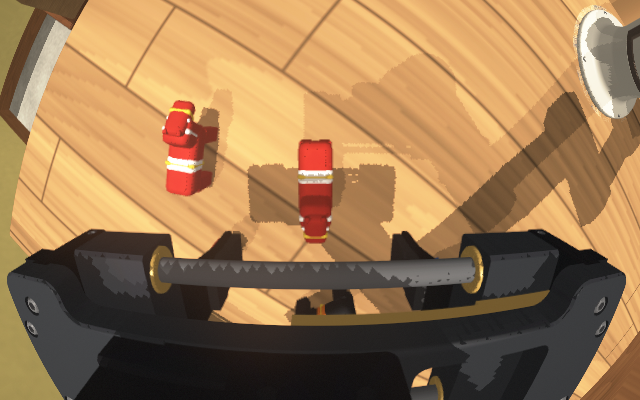

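The wrist view shows the red horse (315,190) midway between the fingers at about (225,265) and (405,265), lined up lengthwise. The path down is clear, so I'll descend and grip.

>>> drive_tool(rows=[{"tx": -0.07, "ty": 0.05, "tz": 2, "ax": 0, "ay": 0, "az": 0, "claw": 8.7}, {"tx": 0, "ty": 0, "tz": 3, "ax": 0, "ay": 0, "az": 0, "claw": 8.7}, {"tx": 0, "ty": 0, "tz": 3, "ax": 0, "ay": 0, "az": 0, "claw": 8.7}, {"tx": 0, "ty": 0, "tz": 3, "ax": 0, "ay": 0, "az": 0, "claw": 8.7}, {"tx": 0, "ty": 0, "tz": 2.5, "ax": 0, "ay": 0, "az": 0, "claw": 8.7}, {"tx": 0, "ty": 0, "tz": 2, "ax": 0, "ay": 0, "az": 0, "claw": 8.7}, {"tx": 0, "ty": 0, "tz": 1.5, "ax": 0, "ay": 0, "az": 0, "claw": 8.7}, {"tx": 0, "ty": 0, "tz": 1.1, "ax": 0, "ay": 0, "az": 0, "claw": 8.7}, {"tx": 0, "ty": 0, "tz": 0, "ax": 0, "ay": 0, "az": 0, "claw": 8.7}, {"tx": 0, "ty": 0, "tz": 0, "ax": 0, "ay": 0, "az": 0, "claw": 8.7}])

```text
time_s: 2.62
tcp_pos: [0.4888, -0.2902, 0.0416]
ee_rot: [[-0.809, -0.587, -0.001], [-0.587, 0.809, -0.0], [0.001, 0.0, -1.0]]
wrist_force: [0.0, 0.5, 0.1]
gripper_width: 0.997
gripper_force: 0.0
```

>>> drive_tool(rows=[{"tx": 0, "ty": 0, "tz": 0, "ax": 0, "ay": 0, "az": 0, "claw": 5.5}, {"tx": 0, "ty": 0, "tz": 0, "ax": 0, "ay": 0, "az": 0, "claw": 4.5}, {"tx": 0, "ty": 0, "tz": 0, "ax": 0, "ay": 0, "az": 0, "claw": 4}, {"tx": 0, "ty": 0, "tz": 0, "ax": 0, "ay": 0, "az": 0, "claw": 3}, {"tx": 0, "ty": 0, "tz": 0, "ax": 0, "ay": 0, "az": 0, "claw": 2}, {"tx": 0, "ty": 0, "tz": 0, "ax": 0, "ay": 0, "az": 0, "claw": 0}, {"tx": 0, "ty": 0, "tz": 0, "ax": 0, "ay": 0, "az": 0, "claw": 0}, {"tx": 0, "ty": 0, "tz": 0, "ax": 0, "ay": 0, "az": 0, "claw": 0}, {"tx": 0, "ty": 0, "tz": 0, "ax": 0, "ay": 0, "az": 0, "claw": 0}])

```text
time_s: 3.37
tcp_pos: [0.4895, -0.2896, 0.0417]
ee_rot: [[-0.809, -0.588, 0.001], [-0.588, 0.809, -0.0], [-0.0, -0.001, -1.0]]
wrist_force: [1.0, -0.4, -0.7]
gripper_width: 0.409
gripper_force: 29.8
```

>>> drive_tool(rows=[{"tx": 0, "ty": 0, "tz": -0.5, "ax": 0, "ay": 0, "az": 0, "claw": 0}, {"tx": 0, "ty": 0, "tz": -1, "ax": 0, "ay": 0, "az": 0, "claw": 0}, {"tx": 0, "ty": 0, "tz": -2, "ax": 0, "ay": 0, "az": 0, "claw": 0}, {"tx": 0, "ty": 0, "tz": -2.5, "ax": 0, "ay": 0, "az": 0, "claw": 0}, {"tx": 0, "ty": 0, "tz": -3, "ax": 0, "ay": 0, "az": 0, "claw": 0}, {"tx": 0, "ty": 0, "tz": -3, "ax": 0, "ay": 0, "az": 0, "claw": 0}, {"tx": 0, "ty": 0, "tz": -3, "ax": 0, "ay": 0, "az": 0, "claw": 0}, {"tx": 0, "ty": 0, "tz": -2, "ax": 0, "ay": 0, "az": 0, "claw": 0}, {"tx": 0, "ty": 0, "tz": -1, "ax": 0, "ay": 0, "az": 0, "claw": 0}])

```text
time_s: 4.12
tcp_pos: [0.4903, -0.29, 0.2259]
ee_rot: [[-0.809, -0.588, 0.006], [-0.588, 0.809, -0.002], [-0.004, -0.006, -1.0]]
wrist_force: [0.1, -0.5, -2.1]
gripper_width: 0.413
gripper_force: 29.8
```

>>> drive_tool(rows=[{"tx": 0, "ty": 0, "tz": 0, "ax": 0, "ay": 0, "az": 0.05, "claw": 0}, {"tx": 0, "ty": 0, "tz": 0, "ax": 0, "ay": 0, "az": 0.1, "claw": 0}, {"tx": 0, "ty": 0, "tz": 0, "ax": 0, "ay": 0, "az": 0.12, "claw": 0}, {"tx": 0, "ty": 0, "tz": 0, "ax": 0, "ay": 0, "az": 0.12, "claw": 0}, {"tx": 0, "ty": 0, "tz": 0, "ax": 0, "ay": 0, "az": 0.12, "claw": 0}, {"tx": 0, "ty": 0, "tz": 0, "ax": 0, "ay": 0, "az": 0.12, "claw": 0}, {"tx": 0, "ty": 0, "tz": 0, "ax": 0, "ay": 0, "az": 0.12, "claw": 0}, {"tx": 0, "ty": 0, "tz": 0, "ax": 0, "ay": 0, "az": 0.1, "claw": 0}, {"tx": 0, "ty": 0, "tz": 0, "ax": 0, "ay": 0, "az": 0.07, "claw": 0}])

```text
time_s: 4.87
tcp_pos: [0.4885, -0.2891, 0.2207]
ee_rot: [[-0.956, 0.292, -0.002], [0.292, 0.956, 0.001], [0.002, 0.001, -1.0]]
wrist_force: [0.5, -0.8, -2.2]
gripper_width: 0.411
gripper_force: 29.8
```

```bash
python3 - <<'E'
from h import *
to(.537,.242,.22,73.4)
E
```

```text
t 4.8667 p [ 0.4885 -0.2891  0.2207] yaw 73.03 d_tool_cm [10.85 52.21  0.12] az -0.006 tilt [-0.002   0.0012 -1.    ] w 0.41056912550227953 gf 29.817840177565813 F [ 0.5 -0.8 -2.2] q [-14.3  16.6  -7.9  -0.  -65.7 -92.7]
```

>>> drive_tool(rows=[{"tx": 0.3, "ty": 1.5, "tz": 0, "ax": 0, "ay": 0, "az": -0.006, "claw": 0}, {"tx": 0.6, "ty": 3, "tz": 0, "ax": 0, "ay": 0, "az": 0, "claw": 0}, {"tx": 0.6, "ty": 3, "tz": 0, "ax": 0, "ay": 0, "az": 0, "claw": 0}, {"tx": 0.6, "ty": 3, "tz": 0, "ax": 0, "ay": 0, "az": 0, "claw": 0}, {"tx": 0.6, "ty": 3, "tz": 0, "ax": 0, "ay": 0, "az": 0, "claw": 0}, {"tx": 0.6, "ty": 3, "tz": 0, "ax": 0, "ay": 0, "az": 0, "claw": 0}, {"tx": 0.6, "ty": 3, "tz": 0, "ax": 0, "ay": 0, "az": 0, "claw": 0}, {"tx": 0.6, "ty": 3, "tz": 0, "ax": 0, "ay": 0, "az": 0, "claw": 0}, {"tx": 0.6, "ty": 3, "tz": 0, "ax": 0, "ay": 0, "az": 0, "claw": 0}, {"tx": 0.6, "ty": 3, "tz": 0, "ax": 0, "ay": 0, "az": 0, "claw": 0}])

```text
time_s: 5.7
tcp_pos: [0.5139, 0.0015, 0.221]
ee_rot: [[-0.96, 0.282, -0.002], [0.282, 0.96, 0.0], [0.002, -0.0, -1.0]]
wrist_force: [1.2, 0.9, -1.3]
gripper_width: 0.414
gripper_force: 29.8
```

>>> drive_tool(rows=[{"tx": 0.6, "ty": 3, "tz": 0, "ax": 0, "ay": 0, "az": 0, "claw": 0}, {"tx": 0.6, "ty": 3, "tz": 0, "ax": 0, "ay": 0, "az": 0, "claw": 0}, {"tx": 0.6, "ty": 3, "tz": 0, "ax": 0, "ay": 0, "az": 0, "claw": 0}, {"tx": 0.6, "ty": 3, "tz": 0, "ax": 0, "ay": 0, "az": 0, "claw": 0}, {"tx": 0.6, "ty": 3, "tz": 0, "ax": 0, "ay": 0, "az": 0, "claw": 0}, {"tx": 0.6, "ty": 3, "tz": 0, "ax": 0, "ay": 0, "az": 0, "claw": 0}, {"tx": 0.6, "ty": 2.5, "tz": 0, "ax": 0, "ay": 0, "az": 0, "claw": 0}, {"tx": 0.3, "ty": 1.5, "tz": 0, "ax": 0, "ay": 0, "az": 0, "claw": 0}, {"tx": 0, "ty": 0, "tz": 0, "ax": 0, "ay": 0, "az": 0, "claw": 0}, {"tx": 0, "ty": 0, "tz": 0, "ax": 0, "ay": 0, "az": 0, "claw": 0}])

```text
time_s: 6.53
tcp_pos: [0.5329, 0.2239, 0.2208]
ee_rot: [[-0.96, 0.28, -0.002], [0.28, 0.96, -0.001], [0.001, -0.002, -1.0]]
wrist_force: [-1.1, 0.5, -1.6]
gripper_width: 0.411
gripper_force: 29.8
```

```bash
python3 - <<'E'
from h import *
to(.537,.242,.135,73.4)
im,d,P=cloud("scene");cv2.imwrite("pics/s3.png",cv2.resize(im[180:370,300:520,::-1],None,fx=3,fy=3))
# red points: lowest heights front/back along batten axis (soles)
hsv=cv2.cvtColor(im,cv2.COLOR_RGB2HSV);red=((hsv[...,0]<6)|(hsv[...,0]>174))&(hsv[...,1]>150)&(hsv[...,2]>60)&(np.linalg.norm(P-[.537,.242,.2],axis=2)<.12)
q=P[red];a=np.radians(-16.6);x=(q[:,:2]-[.537,.242])@[np.cos(a),np.sin(a)];y=(q[:,:2]-[.537,.242])@[-np.sin(a),np.cos(a)]
for l,h in((-.06,-.02),(0.0,.06)):
    m=(x>l)&(x<h);print(l,h,m.sum(),"zmin",np.percentile(q[m,2],[0,2,5]).round(4),"y",np.percentile(y[m],[2,98]).round(4))
print("x",np.percentile(x,[1,99]).round(4))
E
```

```text
t 6.5333 p [0.5329 0.2239 0.2208] yaw 73.71 d_tool_cm [0.1  1.87 8.57] az 0.005 tilt [-0.0019 -0.0012 -1.    ] w 0.41088115396963326 gf 29.820894096046686 F [-1.1  0.5 -1.6] q [  38.8   17.6   -6.4   -0.   -66.1 -145.1]
-0.06 -0.02 28 zmin [0.1811 0.1818 0.1826] y [-0.0041 -0.0006]
0.0 0.06 537 zmin [0.1793 0.1841 0.1879] y [-0.0255  0.0043]
x [-0.0427  0.0551]
```

View pics/s3.png

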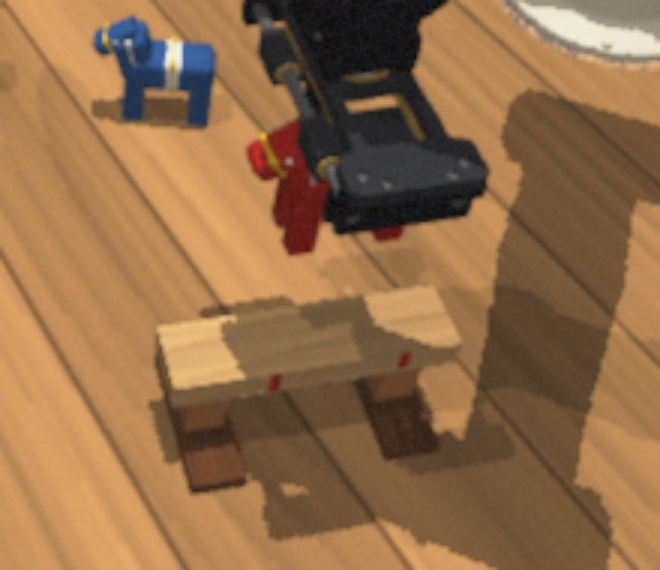

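The horse hangs level in the grip, its soles at (300,250) and (388,236) and about 41 mm below the TCP. It is lined up with the batten, so I'll shift across and go down to about 8 mm above it.

>>> drive_tool(rows=[{"tx": 0.1, "ty": 0.9, "tz": 0, "ax": 0, "ay": 0, "az": 0.005, "claw": 0}, {"tx": 0, "ty": 0.9, "tz": 0.5, "ax": 0, "ay": 0, "az": 0, "claw": 0}, {"tx": 0, "ty": 0, "tz": 1.5, "ax": 0, "ay": 0, "az": 0, "claw": 0}, {"tx": 0, "ty": 0, "tz": 2, "ax": 0, "ay": 0, "az": 0, "claw": 0}, {"tx": 0, "ty": 0, "tz": 1.5, "ax": 0, "ay": 0, "az": 0, "claw": 0}, {"tx": 0, "ty": 0, "tz": 1.3, "ax": 0, "ay": 0, "az": 0, "claw": 0}, {"tx": 0, "ty": 0, "tz": 0.8, "ax": 0, "ay": 0, "az": 0, "claw": 0}, {"tx": 0, "ty": 0, "tz": 0.5, "ax": 0, "ay": 0, "az": 0, "claw": 0}, {"tx": 0, "ty": 0, "tz": 0, "ax": 0, "ay": 0, "az": 0, "claw": 0}, {"tx": 0, "ty": 0, "tz": 0, "ax": 0, "ay": 0, "az": 0, "claw": 0}])

```text
time_s: 7.42
tcp_pos: [0.5381, 0.2415, 0.1409]
ee_rot: [[-0.958, 0.286, 0.001], [0.286, 0.958, 0.0], [-0.001, 0.0, -1.0]]
wrist_force: [-0.2, -0.3, -1.2]
gripper_width: 0.414
gripper_force: 29.8
```

```bash
python3 - <<'E'
from h import *
to(.537,.242,.131,73.4)
E
```

```text
t 7.4167 p [0.5381 0.2415 0.1409] yaw 73.37 d_tool_cm [0.12 0.01 0.99] az -0.001 tilt [ 7.e-04  2.e-04 -1.e+00] w 0.4143462244902047 gf 29.82091147452593 F [-0.2 -0.3 -1.2] q [  39.9   22.6  -11.2    0.   -56.1 -146.5]
```

>>> drive_tool(rows=[{"tx": 0, "ty": 0, "tz": 0.3, "ax": 0, "ay": 0, "az": 0, "claw": 0}, {"tx": 0, "ty": 0, "tz": 0.2, "ax": 0, "ay": 0, "az": 0, "claw": 0}, {"tx": 0, "ty": 0, "tz": 0.15, "ax": 0, "ay": 0, "az": 0, "claw": 0}, {"tx": 0, "ty": 0, "tz": 0.1, "ax": 0, "ay": 0, "az": 0, "claw": 0}, {"tx": 0, "ty": 0, "tz": 0.1, "ax": 0, "ay": 0, "az": 0, "claw": 0}, {"tx": 0, "ty": 0, "tz": 0, "ax": 0, "ay": 0, "az": 0, "claw": 0}, {"tx": 0, "ty": 0, "tz": 0, "ax": 0, "ay": 0, "az": 0, "claw": 0}])

```text
time_s: 8.0
tcp_pos: [0.5377, 0.2414, 0.1321]
ee_rot: [[-0.958, 0.286, 0.0], [0.286, 0.958, 0.0], [-0.0, 0.0, -1.0]]
wrist_force: [-0.2, 0.1, -2.3]
gripper_width: 0.413
gripper_force: 29.8
```

>>> drive_tool(rows=[{"tx": 0, "ty": 0, "tz": 0.05, "ax": 0, "ay": 0, "az": 0, "claw": 0}, {"tx": 0, "ty": 0, "tz": 0.05, "ax": 0, "ay": 0, "az": 0, "claw": 0}, {"tx": 0, "ty": 0, "tz": 0, "ax": 0, "ay": 0, "az": 0, "claw": 0}, {"tx": 0, "ty": 0, "tz": 0, "ax": 0, "ay": 0, "az": 0, "claw": 0}])

```text
time_s: 8.33
tcp_pos: [0.5378, 0.2415, 0.1316]
ee_rot: [[-0.958, 0.286, 0.001], [0.286, 0.958, 0.0], [-0.001, 0.0, -1.0]]
wrist_force: [-1.1, -1.1, 1.7]
gripper_width: 0.414
gripper_force: 29.8
```

>>> drive_tool(rows=[{"tx": 0, "ty": 0, "tz": 0.05, "ax": 0, "ay": 0, "az": 0, "claw": 0}, {"tx": 0, "ty": 0, "tz": 0, "ax": 0, "ay": 0, "az": 0, "claw": 0}, {"tx": 0, "ty": 0, "tz": 0, "ax": 0, "ay": 0, "az": 0, "claw": 0}])

```text
time_s: 8.58
tcp_pos: [0.5379, 0.2414, 0.1315]
ee_rot: [[-0.958, 0.286, 0.001], [0.286, 0.958, 0.0], [-0.001, 0.0, -1.0]]
wrist_force: [-3.0, -1.6, 5.2]
gripper_width: 0.409
gripper_force: 29.8
```

The wrist force has risen from −2 to +5 N, so the horse is resting on the batten. I'll open slowly.

>>> drive_tool(rows=[{"tx": 0, "ty": 0, "tz": 0, "ax": 0, "ay": 0, "az": 0, "claw": 3.6}, {"tx": 0, "ty": 0, "tz": 0, "ax": 0, "ay": 0, "az": 0, "claw": 3.8}, {"tx": 0, "ty": 0, "tz": 0, "ax": 0, "ay": 0, "az": 0, "claw": 4.1}, {"tx": 0, "ty": 0, "tz": 0, "ax": 0, "ay": 0, "az": 0, "claw": 4.6}, {"tx": 0, "ty": 0, "tz": 0, "ax": 0, "ay": 0, "az": 0, "claw": 5.5}, {"tx": 0, "ty": 0, "tz": 0, "ax": 0, "ay": 0, "az": 0, "claw": 6.5}, {"tx": 0, "ty": 0, "tz": 0, "ax": 0, "ay": 0, "az": 0, "claw": 7.5}, {"tx": 0, "ty": 0, "tz": 0, "ax": 0, "ay": 0, "az": 0, "claw": 7.5}, {"tx": 0, "ty": 0, "tz": 0, "ax": 0, "ay": 0, "az": 0, "claw": 7.5}])

```text
time_s: 9.33
tcp_pos: [0.5377, 0.2414, 0.1305]
ee_rot: [[-0.958, 0.286, -0.0], [0.286, 0.958, -0.0], [0.0, -0.0, -1.0]]
wrist_force: [0.2, 0.4, 0.4]
gripper_width: 0.81
gripper_force: 0.0
```

```bash
python3 - <<'E'
from h import *
to(.537,.242,.131,73.4)
E
```

```text
t 9.3333 p [0.5377 0.2414 0.1305] yaw 73.37 d_tool_cm [ 0.08  0.04 -0.05] az -0.0 tilt [-0. -0. -1.] w 0.809727838631448 gf 0.0 F [0.2 0.4 0.4] q [  39.9   23.2  -12.    -0.   -54.8 -146.5]
```

Fingers are clear, so I'll go straight up.

>>> drive_tool(rows=[{"tx": 0, "ty": 0, "tz": -0.5, "ax": 0, "ay": 0, "az": 0, "claw": 7.5}, {"tx": 0, "ty": 0, "tz": -1, "ax": 0, "ay": 0, "az": 0, "claw": 7.5}, {"tx": 0, "ty": 0, "tz": -2, "ax": 0, "ay": 0, "az": 0, "claw": 7.5}, {"tx": 0, "ty": 0, "tz": -3, "ax": 0, "ay": 0, "az": 0, "claw": 7.5}, {"tx": 0, "ty": 0, "tz": -3, "ax": 0, "ay": 0, "az": 0, "claw": 7.5}, {"tx": 0, "ty": 0, "tz": -3, "ax": 0, "ay": 0, "az": 0, "claw": 7.5}, {"tx": 0, "ty": 0, "tz": -2, "ax": 0, "ay": 0, "az": 0, "claw": 7.5}, {"tx": 0, "ty": 0, "tz": -1, "ax": 0, "ay": 0, "az": 0, "claw": 7.5}, {"tx": 0, "ty": 0, "tz": 0, "ax": 0, "ay": 0, "az": 0, "claw": 7.5}, {"tx": 0, "ty": 0, "tz": 0, "ax": 0, "ay": 0, "az": 0, "claw": 7.5}])

```text
time_s: 10.17
tcp_pos: [0.5373, 0.2413, 0.2853]
ee_rot: [[-0.958, 0.286, -0.001], [0.286, 0.958, 0.001], [0.001, 0.0, -1.0]]
wrist_force: [0.2, 0.1, -0.3]
gripper_width: 0.861
gripper_force: 0.0
```

```bash
python3 - <<'E'
from h import *
im,d,P=cloud("scene");cv2.imwrite("pics/s4.png",cv2.resize(im[150:370,230:520,::-1],None,fx=2.5,fy=2.5))
hsv=cv2.cvtColor(im,cv2.COLOR_RGB2HSV);red=((hsv[...,0]<6)|(hsv[...,0]>174))&(hsv[...,1]>150)&(hsv[...,2]>60)&(np.linalg.norm(P-[.537,.242,.14],axis=2)<.1)&(P[...,2]>.095)
q=P[red];a=np.radians(-16.6);L=q[:,:2]-[.537,.242];x=L@[np.cos(a),np.sin(a)];y=L@[-np.sin(a),np.cos(a)]
print(len(q),"x",np.percentile(x,[1,99]).round(4),"y",np.percentile(y,[1,99]).round(4),"z",np.percentile(q[:,2],[1,99]).round(4))
b=(x<0)&(q[:,2]>.15);print("back z",np.median(q[b,2]).round(4),"y",np.percentile(y[b],[2,98]).round(4))
E
```

```text
1053 x [-0.0461  0.0532] y [-0.0123  0.0179] z [0.0962 0.1908]
back z 0.1611 y [-0.013   0.0166]
```

View pics/s4.png

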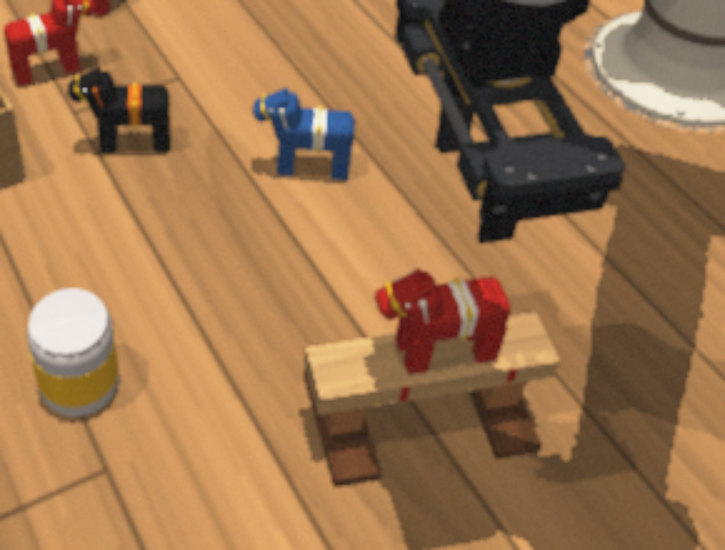

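The red horse (445,315) stands upright on the batten, centred and in line with it. Blue (310,135) and black (130,110) are untouched, and the gripper is clear. I'll hand in.

```bash
python3 -c "
from h import *
print(finish_job())"
```

```text
the job is handed in; nothing more can be done
None
```

The red horse stands upright on all four feet, lengthwise and centred on the batten by my last camera measurement; the gripper is clear, the blue and black horses still stand, and the job was handed in just after 10 s (the hand-in returned no verdict).

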